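Hang a fresh colour-sample board on the gravity drying rail

ROBOT

A 6-joint arm with a two-finger parallel gripper is mounted at the origin on the work surface. World frame = base frame: x ahead of the robot, y to its left, z up, the work surface at z = 0. Lengths are in m, angles in rad, forces in N, time in s.
With the tool pointing down it reaches from about 0.325 to 0.9 m from the base axis. Payload 6.1 kg.
Tool frame: the origin (TCP) lies at the very end of the fingers, on their centre line; the grasp point (between the pads) lies 19 mm behind it (ctrl.pinch_z is the z of the grasp point in the tool frame, in m); z points along the fingers, y is the line along which they close (so a half turn about z gives the same grasp; the last joint's range is limited). The gripper opens to 87 mm and grips with 3 to 60 N. Pads are 19 mm wide; open, the fingers measure 117 mm over their backs; the gripper's body (75 mm by 190 mm) begins 51 mm behind the grasp point.
Start: joints at [-1.433, 0.22, 1.526, -0, 1.395, -0.126], TCP at [0.163, -0.603, 0.223] pointing down, gripper open.
Joint ranges: [-2.98, 2.98], [-0.91, 2.08], [0.09, 2.57], [-1.24, 4.39], [0.2, 2.65], [-2.68, 2.68]. Speed limits (rad/s): [2.57, 2.57, 3.01, 3.14, 3.14, 3.14].

INTERFACE

Orientations are given as a rotation vector (axis times angle).
In Python, from bench import ctrl gives the robot as it stands.
- The arm moves only by the tool drive_tool, never from a script. Its argument "increments" is a list of rows, each a list of 7 numbers: the opening, from 0 (shut) to 1 (fully open), then the shift along the world's x, y, z in mm, then the turn, a rotation vector about the world's x, y, z in rad. A call has 1 to 12 rows; each row is the pose to reach, as a shift and turn from the pose commanded when the call began; what a row does not reach only later rows make up. A row lasts 1/12 s, in which the tool goes at most 41.7 mm and 7.16 degrees, less where a joint would pass 70% of its speed; a pose out of reach is approached as far as the arm can. A call with a gripper value outside its range is refused whole. The fingers move at their own pace and stop on an object; "grip_force" is the grip in N (left out, the last holds). Time passes only in rows, so rows that repeat a pose let the fingers close. It gives the time, the measured TCP pose, the force, the opening and the grip force at its end, in the units of the state.
- ctrl.read_state(): the state, without advancing time (a new reading comes with each control period).
- ctrl.grab_frame(name): name is "side" or "top" or "wrist"; returns a dict with "img" (420x560x3 uint8, red, green, blue), "camera_matrix" (3x3 intrinsics, pixels), "k1" (the pictures are not rectified: a ray, as slopes to the right and down, at radius r is drawn at 1 + k1 r^2 times it, then the intrinsics apply), "R" (3x3) and "t" (3): a world point X has camera coordinates R X + t. Camera axes: x right, y down, z forward; pixel columns grow to the right and rows downward; lengths in m; the calibration is good to about 2 mm. A picture is of the moment at which its call begins. There is no depth.
- ctrl.hand_in(): hands the job in; it is judged then, once.
The state is a dict: "time_s": time; "joint_positions": joint angles; "joint_velocities": joint speeds; "joint_efforts": joint torques, N m; "tcp_pos": TCP position; "tool_rot": TCP orientation; "wrist_force": force on the tool from outside, world axes, zero at the start; "torque": the same for the moment, N m; "width": opening from 0.0 (shut) to 1.0 (fully open); "grip_force": force on a finger pad.
Only numpy, scipy, OpenCV 4.12 (cv2) and the standard library are available. Lean on these libraries where they do the work, as an engineer would, in place of code of your own. Each camera call takes 0.05 s, during which the arm holds its last target. There are 200 camera calls.

TASK

Take the freshly painted sample board, on its roller hanger with the orange grip, out of the wooden stand, hook the hanger over the upper part of the sloping drying rail and press it down gently, past its sprung keeper, until you feel the wheels sit on the rod. Only then let go, so that it rolls down the rail by itself, and check that it has come to rest against the rubber stop with both wheels on the rail, nudging it on if it has not. Do not force the rail, and leave the paint bottles and the pigment pot where they are.

Things in the scene. Friction and masses are not known exactly. Their poses are not given: they have to be found in the camera images.
- hanger: Loose roller hanger with its board, 0.25 to 0.38 kg. Origin: middle of its orange grip tab, 14 mm thick (x), 40 long (y), 48 tall. z up, y along the board (uphill along the rail when hung), x towards the hook's open side. The aluminium carriage under the tab (80 mm long, 30 wide) has its top 24 mm below the origin. White board: 130 mm long, 4 thick, at x = 0, lower edge 219 mm below the origin.
- hook_seat (a point): Point of the hanger, 64 mm below its origin: where the rod's centre line lies (along y) once seated. Back plate at x = -15 to -12 mm from here; front lip at x = 12 to 15, ending 16 mm below here; board clamp's top 70 mm below here. So the hook is open to +x from 16 to 70 mm below here: the rod enters there sideways, then the hanger goes down. The wheels' waist centres itself if under 4 mm off.
- keeper_nose (a point): Nose of the round brass keeper pin on the hanger's front lip, 74 mm below the origin; it springs towards -x, under the rod. It meets the rod when the hanger is 17 mm above its seat; pressing past takes 2 to 8 N in all, the hanger's own weight (2.5 to 3.7 N) included. It then springs back under the rod, and the last 3 mm down to the seat are free; there the wheels stop it hard.
- wheel_up: Black waisted wheel at the hanger's +y end, 27 mm across, 20 wide, free to turn about x; origin at its centre, 24 mm from hook_seat along y and 17 mm above.
- wheel_down: Black waisted wheel at the hanger's -y end, 27 mm across, 20 wide, free to turn about x; origin at its centre, 24 mm from hook_seat along -y and 17 mm above.
- stand: Wooden stand fixed on the table: base 80 by 150 mm with two slotted cheeks (50 mm wide, 18 thick, at y = +-52 mm), 68 mm high over the table. The board stands upright in the slots (5.6 mm wide, floor 8 mm over the table), the hook's open side to the stand's +x. Origin on the table under its centre.
- rack: Drying rack fixed on the table; origin on the table under the rail's middle, y uphill along the rail, x across it, away from the robot. 10 mm steel rod at x = 0 between black clamps (inner faces at y = +-208 mm), rising 8 degrees to +y; centre line about 214 mm + 0.14 y high, but the clamps are set by hand: all of the rod may be up to 14 mm higher or lower, unmeasured. Feel for it.
- rail_upper (a point): Nominal point on the rod's centre line in the upper part of the rail, at y = 105 mm in the rack's frame: a good place to hook on (true height up to 14 mm more or less). The nearest upright, 20 mm square, stands 122 mm further uphill and ends about 40 mm above the rod. Let go from here, the hanger rolls down by itself at about 0.2 m/s.
- rail_stop (a point): Nominal point on the rod's centre line at the uphill face of the black rubber stop (34 mm across), near the low end of the rail (true height up to 14 mm more or less). With the hanger against it, hook_seat is 40 mm uphill of this face and the hanger's origin is at y = -120 mm in the rack's frame.
- bottle_white: White tempera bottle, 68 mm across, 185 mm tall; origin under its centre. Leave alone.
- bottle_blue: Blue tempera bottle, 68 mm across, 185 mm tall; origin under its centre. Leave alone.
- pot: Small grey pigment pot, 44 mm across, 55 mm tall; origin under its centre. Leave alone.
Mind the look-alikes: they are no part of the job. What is shaped like the hanger but green or red is not meant.

How it is judged:
On the way, in this order (a step that is already met when the one before it is completed fails the run):
1. while still held, the hanger is pressed home on the upper part of the rail: a wheel bears on the rod (contact force between any of wheel_up, wheel_down and rack above 0.5 N and contact force between the fingers and hanger above 1 N and y of hanger in the frame of rack above 0.03 m), for 0.1 s.
2. the hanger is let go on the rail well above the stop, to roll by itself (contact force between the fingers and hanger below 0.05 N and y of hanger in the frame of rack above -0.04 m and angle between hanger's own z axis and vertical below 0.35 rad), for 0.05 s.
At the end, for the whole second after the job is handed in: The hanger is at rest within 8 mm of its place against the rubber stop, both wheels bearing on the rod, upright within about 14 degrees, and released (y of hanger in the frame of rack between -0.128 and -0.112 m and contact force between each of wheel_up, wheel_down and rack above 0.2 N and angle between hanger's own z axis and vertical below 0.25 rad and linear speed of hanger below 0.03 m/s); the robot touches nothing.
It fails at once if while it is being hooked on (upper half of the rail), the hanger is pressed on the rail with more than 18 N (contact force between hanger and rack above 18 N and y of hanger in the frame of rack above 0 m).
It fails at once if the hanger is rammed against the rail or its stop with more than 35 N (contact force between hanger and rack above 35 N).
It fails at once if the white bottle is shifted more than 20 mm or tipped (distance of bottle_white from where it was at the start of the episode above 0.02 m or angle between bottle_white's own z axis and vertical above 0.3 rad).
It fails at once if the blue bottle is shifted more than 20 mm or tipped (distance of bottle_blue from where it was at the start of the episode above 0.02 m or angle between bottle_blue's own z axis and vertical above 0.3 rad).
It fails at once if the pigment pot is shifted more than 20 mm or tipped (distance of pot from where it was at the start of the episode above 0.02 m or angle between pot's own z axis and vertical above 0.3 rad).
It also fails if it takes over 42 s, if anything falls off the work surface, if the arm or the gripper's body presses on something with over 40 N, if the wrist force passes 120 N, or if a joint passes its speed limit or range.

## Working session

There is one attempt and no reset: what is moved stays moved. The work goes in short steps, Python scripts to look and compute and a tool call to move; the robot and the scene stay as the last step left them, time stands still between calls to the robot, and variables do not carry over. Pictures are saved under pics/ and viewed, at most 10 in all, crops included, and the job is handed in when it is done.

Besides the shell and the picture viewer there is one more tool, called after "Call:" as name([rows], argument=value, ...), one row to a line, values as JSON. drive_tool: Moves the arm, as the interface text tells. Its arguments: {"type":"object","properties":{"increments":{"type":"array"},"grip_force":{"type":"number"}},"required":["increments"]}

```bash
mkdir -p pics
cat > h.py <<'E'
import numpy as np, cv2, pickle
from bench import ctrl
def grab(n,f):
    d=ctrl.grab_frame(n); cv2.imwrite(f'pics/{f}.png',d['img'][:,:,::-1]); pickle.dump(d,open(f'pics/{f}.pkl','wb')); return d
def load(f): return pickle.load(open(f'pics/{f}.pkl','rb'))
def K(d): return np.array(d['camera_matrix'],float),np.array([d['k1'],0,0,0],float)
def ray(d,p):
    k,D=K(d); u=cv2.undistortPoints(np.array([[p]],float),k,D)[0,0]
    R=np.array(d['R']);t=np.array(d['t']); v=R.T@np.array([u[0],u[1],1]); return -R.T@t, v/np.linalg.norm(v)
def atz(d,p,z): c,v=ray(d,p); return c+v*(z-c[2])/v[2]
def tri(a,b):
    (c1,v1),(c2,v2)=a,b; A=np.stack([v1,-v2],1); s=np.linalg.lstsq(A,c2-c1,rcond=None)[0]
    p,q=c1+s[0]*v1,c2+s[1]*v2; return (p+q)/2,np.linalg.norm(p-q)
def proj(d,X):
    k,D=K(d); return cv2.projectPoints(np.array(X,float).reshape(-1,1,3),cv2.Rodrigues(np.array(d['R']))[0],np.array(d['t'],float),k,D)[0][:,0]
E
python3 - <<'E'
from h import *
for n in('side','top'):
    d=grab(n,n+'0'); print(n,-np.array(d['R']).T@d['t'],d['R'][2],d['k1'])
a=ctrl.read_state();print(a['time_s'],a['tool_rot'],a['width'],ctrl.pinch_z)
E
```

```text
side [0.13932908 1.18002373 0.92749158] [ 0.16549118 -0.83238597 -0.52891045] -0.0677103170307558
top [ 0.15684973 -0.0510917   1.37553905] [ 0.19573189  0.01218026 -0.9805818 ] -0.06589706125740795
0.1 [-3.11253652e+00 -4.12953983e-01  2.27764149e-05] 0.9957373330727566 -0.0187
```

View pics/side0.png

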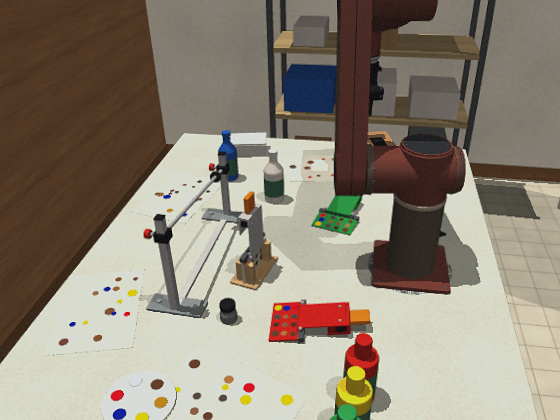

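View pics/top0.png

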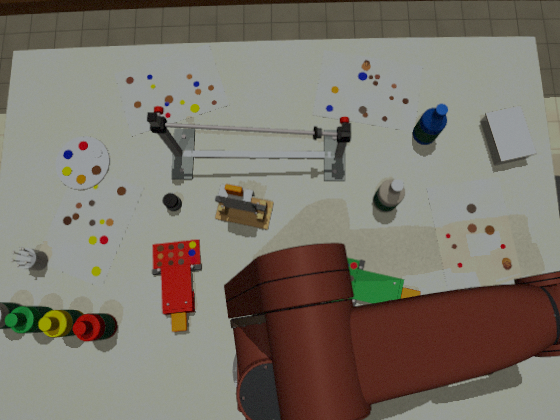

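Side view: orange tab of the upright hanger in the stand at (249,203), rod from (160,225) to (220,172), green look-alike lying at (340,215), red one lying at (310,320) with an orange tab too, at (360,317). Top view: tab at (233,189), rod from (160,127) to (340,132), stop at (318,132), pot at (172,202). Candidates are the upright white board (249,203), green (340,215) and red (310,320). I choose the upright one and check it in a close crop.

Run:
```python
from h import *
a=load('side0')['img'][150:320,140:290]; b=load('top0')['img'][95:235,140:360]
a=cv2.resize(a,(0,0),fx=3.4,fy=3.4,interpolation=3)[:578,:]
cv2.imwrite('pics/c1.png',a[:,:,::-1]); cv2.imwrite('pics/c2.png',cv2.resize(b,(0,0),fx=3.6,fy=3.6,interpolation=3)[:,:,::-1])
print(a.shape)
```

```text
(578, 510, 3)
```

View pics/c1.png

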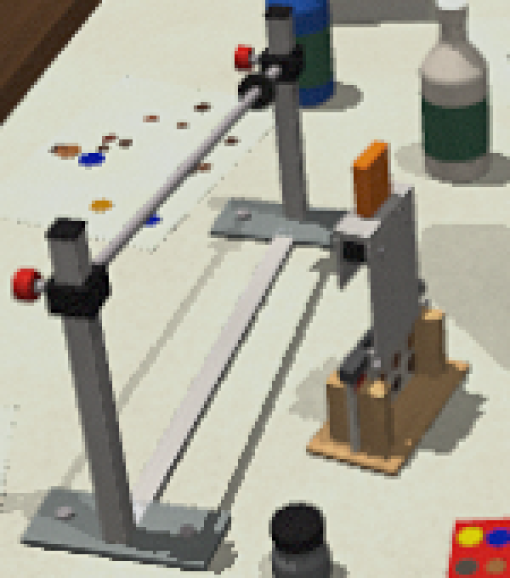

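View pics/c2.png

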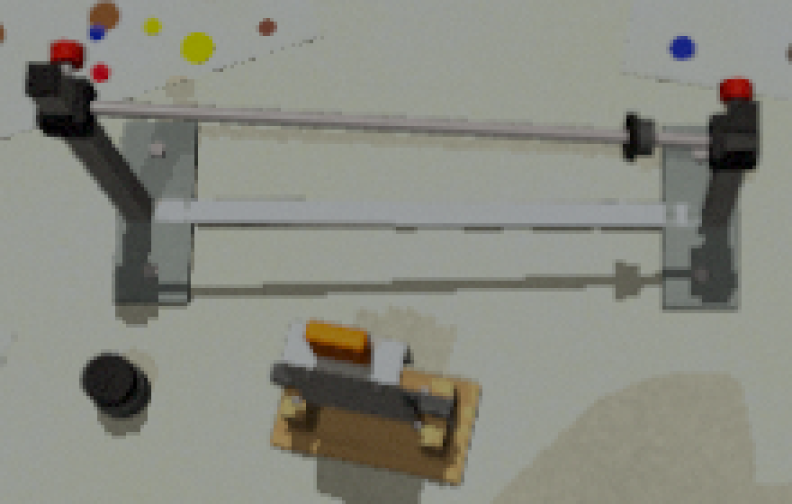

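Run:
```python
from h import *
s,t=load('side0'),load('top0')
S=lambda x,y:ray(s,(x/3.4+140,y/3.4+150)); T=lambda x,y:ray(t,(x/3.6+140,y/3.6+95))
# orange tab
def org(d,box):
    x0,y0,x1,y1=box; h=cv2.cvtColor(d['img'],cv2.COLOR_RGB2HSV)[y0:y1,x0:x1]
    m=cv2.inRange(h,(7,150,60),(18,255,255)); n,l,st,c=cv2.connectedComponentsWithStats(m)
    i=1+np.argmax(st[1:,4]); ys,xs=np.where(l==i); return np.c_[xs+x0,ys+y0].astype(float)
ps=org(s,(225,180,270,225)); pt=org(t,(215,170,260,205))
print('side',len(ps),ps.min(0),ps.max(0),ps.mean(0),'top',len(pt),pt.min(0),pt.max(0),cv2.minAreaRect(pt.astype(np.float32)))
print('tab',tri(ray(s,ps.mean(0)),ray(t,pt.mean(0))))
# rod
c1,a=S(98,262);_,b=S(250,95);n1=np.cross(a,b)
c2,u=T(95,107);_,v=T(620,136);n2=np.cross(u,v)
n1/=np.linalg.norm(n1);n2/=np.linalg.norm(n2)
d=np.cross(n1,n2);d/=np.linalg.norm(d)
p0=np.linalg.lstsq(np.array([n1,n2,d]),np.array([n1@c1,n2@c2,0]),rcond=None)[0]
for nm,q in(('up',(92,107)),('stop',(627,136)),('low',(711,141))):
    c,w=T(*q); p,e=tri((c,w),(p0,d)); print(nm,p.round(4),round(e,4))
print('dir',d,'slope',np.degrees(np.arcsin(d[2])),'yaw',np.degrees(np.arctan2(-d[0],d[1])))
for q in((117,302),(189,302),(663,307),(737,307),(196,120)): print('base',atz(t,(q[0]/3.6+140,q[1]/3.6+95),.008).round(4))
for q in((272,448),(460,483),(481,380)): print('stand',atz(t,(q[0]/3.6+140,q[1]/3.6+95),.008).round(4))
for q in((307,455),(402,472),(468,362)): print('standS',atz(s,(q[0]/3.4+140,q[1]/3.4+150),.004).round(4))
# tab top edges top view
```

```text
side 180 [244. 192.] [253. 213.] [248.73333333 202.07222222] top 76 [225. 187.] [242. 195.] ((233.4688720703125, 191.50196838378906), (8.046798706054688, 16.59262466430664), 86.42366790771484)
tab (array([0.43085267, 0.08460562, 0.22807859]), np.float64(0.002030528397766067))
up [0.5995 0.2506 0.2307] 0.0001
stop [ 0.5867 -0.1095  0.1819] 0.0003
low [ 0.5845 -0.1682  0.174 ] 0.0002
dir [0.03576324 0.99030579 0.13422161] slope 7.71361195223526 yaw -2.0682428561970725
base [0.5234 0.2844 0.008 ]
base [0.522  0.2276 0.008 ]
base [ 0.5091 -0.1417  0.008 ]
base [ 0.5079 -0.199   0.008 ]
base [0.672 0.225 0.008]
stand [0.4047 0.1614 0.008 ]
stand [0.3745 0.0175 0.008 ]
stand [4.544e-01 3.000e-04 8.000e-03]
standS [0.4796 0.1529 0.004 ]
standS [0.4    0.1608 0.004 ]
standS [0.374  0.0142 0.004 ]
```

Crop confirmed: upright white board with grip tab (orange), lip facing +x. Checks agree: rod length 419 vs 416 mm, tab z 0.228 vs 0.227 expected, slope 7.7°. Hanger is about (0.430,0.084) with yaw −12°. The rod middle is about (0.592,0.041,0.202) with yaw −2°.

Call:
drive_tool([
  [0.6,267,686,90,0,0,1.1],
  [0.6,267,686,90,0,0,1.1],
  [0.6,267,686,90,0,0,1.1],
  [0.6,267,686,90,0,0,1.1],
  [0.6,267,686,90,0,0,1.1],
  [0.6,267,686,90,0,0,1.1],
  [0.6,267,686,90,0,0,1.1],
  [0.6,267,686,90,0,0,1.1],
  [0.6,267,686,90,0,0,1.1],
  [0.6,267,686,90,0,0,1.1],
  [0.6,267,686,90,0,0,1.1],
  [0.6,267,686,90,0,0,1.1],
])

```text
time_s: 1.1
tcp_pos: [0.3429, -0.1389, 0.2833]
tool_rot: [2.439, 1.979, 0.0]
wrist_force: [0.8, -0.6, 0.7]
width: 0.601
grip_force: 0.0
```

Call:
drive_tool([
  [0.6,87,222,10,0,0,0],
  [0.6,87,222,10,0,0,0],
  [0.6,87,222,10,0,0,0],
  [0.6,87,222,10,0,0,0],
  [0.6,87,222,10,0,0,0],
  [0.6,87,222,10,0,0,0],
  [0.6,87,222,10,0,0,0],
])

```text
time_s: 1.68
tcp_pos: [0.4307, 0.0859, 0.293]
tool_rot: [-2.432, -1.986, -0.002]
wrist_force: [-0.5, 1.5, 0.1]
width: 0.601
grip_force: 0.0
```

Run:
```python
from h import *
w=grab('wrist','w1'); s=ctrl.read_state(); print(s['tcp_pos'],s['wrist_force'])
h=cv2.cvtColor(w['img'],cv2.COLOR_RGB2HSV); m=cv2.inRange(h,(7,150,60),(18,255,255))
n,l,st,c=cv2.connectedComponentsWithStats(m)
for i in range(1,n):
    if st[i,4]>150:
        ys,xs=np.where(l==i); r=cv2.minAreaRect(np.c_[xs,ys].astype(np.float32)); print(st[i],r)
        for q in cv2.boxPoints(r): print(q,atz(w,q,.251).round(4))
```

```text
[0.42999323 0.08365436 0.29276169] [-0.13701893 -0.52214722 -0.29596952]
[   8   84   42   39 1035] ((28.89655303955078, 104.24137878417969), (33.4251594543457, 32.68238067626953), 68.19859313964844)
[ 7.5172424 94.7931   ] [0.2781 0.2115 0.251 ]
[37.862076 82.655174] [0.3009 0.2134 0.251 ]
[ 50.275864 113.68966 ] [0.3024 0.1938 0.251 ]
[ 19.93103 125.82758] [0.2793 0.1914 0.251 ]
[ 278  194   21   66 1233] ((287.9707336425781, 226.55477905273438), (19.575782775878906, 65.30814361572266), 1.5911403894424438)
[277.2799  258.92447] [0.4233 0.0696 0.251 ]
[279.09332 193.64153] [0.4338 0.114  0.251 ]
[298.66156 194.18509] [0.4462 0.1112 0.251 ]
[296.84814 259.46802] [0.4364 0.0665 0.251 ]
```

View pics/w1.png

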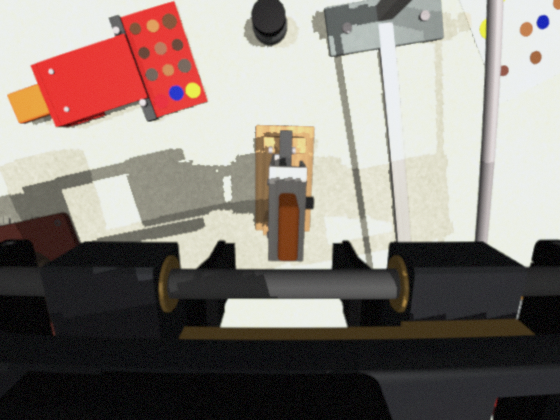

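The wrist view shows the tab centred at (288,227) between the fingers. Its centre line is about 3 mm further in +x, and its yaw is consistent. I go down and grip.

Call:
drive_tool([
  [0.6,3,0,-30,0,0,0],
  [0.6,3,0,-55,0,0,0],
  [0.6,3,0,-70,0,0,0],
  [0.6,3,0,-83,0,0,0],
  [0.6,3,0,-83,0,0,0],
  [0.0,3,0,-83,0,0,0],
  [0.0,3,0,-83,0,0,0],
  [0.0,3,0,-83,0,0,0],
  [0.0,3,0,-83,0,0,0],
  [0.0,3,0,-83,0,0,0],
  [0.0,3,0,-83,0,0,0],
  [0.0,3,0,-83,0,0,0],
], grip_force=25)

```text
time_s: 2.73
tcp_pos: [0.433, 0.0812, 0.2105]
tool_rot: [-2.439, -1.98, -0.0]
wrist_force: [-3.2, 0.3, 6.2]
width: 0.157
grip_force: 25.0
```

Call:
drive_tool([
  [0.0,0,0,8,0,0,0],
  [0.0,0,0,25,0,0,0],
  [0.0,0,0,45,0,0,0],
  [0.0,0,0,70,0,0,0],
  [0.0,0,0,95,0,0,0],
  [0.0,0,0,110,0,0,0.09],
  [0.0,0,0,110,0,0,0.172],
  [0.0,0,0,110,0,0,0.172],
  [0.0,0,0,110,0,0,0.172],
])

```text
time_s: 3.48
tcp_pos: [0.4327, 0.0811, 0.3198]
tool_rot: [-2.262, -2.179, 0.001]
wrist_force: [-0.1, 0.3, -3.3]
width: 0.161
grip_force: 25.0
```

Run:
```python
from h import *
s=ctrl.read_state(); print(s['tcp_pos'],s['tool_rot'],s['wrist_force'],s['width'])
a=grab('side','s2')['img'][110:330,140:330]
cv2.imwrite('pics/c3.png',cv2.resize(a,(0,0),fx=2.7,fy=2.7,interpolation=3)[:,:,::-1])
```

```text
[0.43265912 0.0811397  0.31982334] [-2.26209222e+00 -2.17924246e+00  1.12194926e-03] [-0.14038558  0.29697954 -3.25711058] 0.1607330077804794
```

View pics/c3.png

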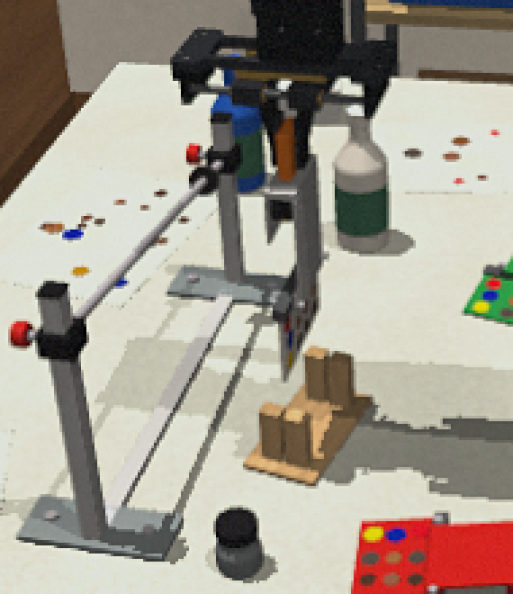

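Hanger is held upright and clear of the stand, with the tab in the fingers at about (287,150) in the crop; weight is 3.3 N. I tilt it to the rail's slope and bring the rod into the hook sideways.

Call:
drive_tool([
  [0.0,35,20,-3,0.07,-0.003,0],
  [0.0,70,40,-7,0.138,-0.005,0],
  [0.0,100,58,-13,0.138,-0.005,0],
  [0.0,118,58,-13,0.138,-0.005,0],
  [0.0,136,58,-13,0.138,-0.005,0],
  [0.0,150,58,-13,0.138,-0.005,0],
  [0.0,160,58,-13,0.138,-0.005,0],
  [0.0,163,58,-13,0.138,-0.005,0],
  [0.0,163,58,-13,0.138,-0.005,0],
  [0.0,163,58,-13,0.138,-0.005,0],
  [0.0,163,58,-13,0.138,-0.005,0],
])

```text
time_s: 4.45
tcp_pos: [0.5952, 0.1392, 0.3069]
tool_rot: [-2.188, -2.112, -0.15]
wrist_force: [-0.1, 0.4, -3.7]
width: 0.161
grip_force: 25.0
```

Run:
```python
from h import *
s=ctrl.read_state(); print(s['tcp_pos'],s['tool_rot'],s['wrist_force'],s['width'])
a=grab('side','s3')['img'][110:290,120:300]
cv2.imwrite('pics/c4.png',cv2.resize(a,(0,0),fx=3.3,fy=3.3,interpolation=3)[:,:,::-1])
w=grab('wrist','w3');t=grab('top','t3')
```

```text
[0.59520892 0.1391783  0.30689181] [-2.18837085 -2.11221508 -0.15022836] [-0.0706485   0.43661723 -3.71423573] 0.16082471031342246
```

View pics/c4.png

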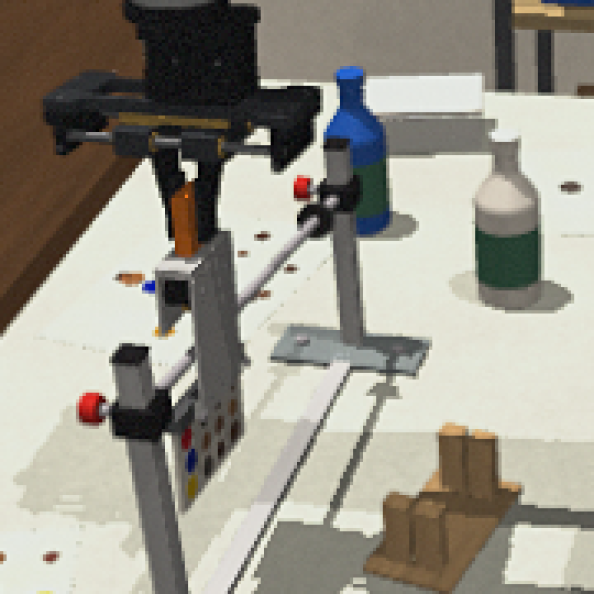

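View pics/w3.png

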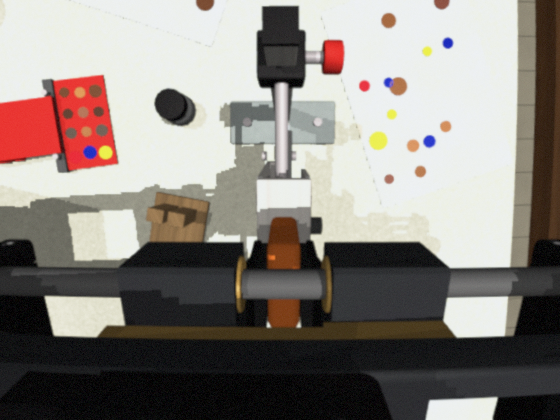

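Side crop: the rod goes in at (235,300) behind the back plate and comes out at (170,375) below the lip, so it is inside the hook opening. Wrist view: rod at column ~282, carriage spanning 258–311. I work out the lateral offset next.

Run:
```python
from h import *
w=load('w3'); rk=lambda X:(np.array([0.99935,-0.0361])@(X[:2]-np.array([.592,.0412])),np.array([.0361,.99935])@(X[:2]-np.array([.592,.0412])))
g=cv2.cvtColor(w['img'],cv2.COLOR_RGB2GRAY)
for r in(95,110,125,140,155,170): print(r,g[r,268:298].tolist())
for r in(100,150):
  for c in (275,288.5): print('rod',r,c,np.round(rk(atz(w,(c,r),.2165+.01)),4))
T=np.array([.5952,.1392,.3069]);o=T+np.array([0,-.0023,.0163])
top=o+.04*np.array([.0361,.99,.139])-.024*np.array([0,-.139,.99]); print(top)
for c in(258,311): print('carr',np.round(rk(atz(w,(c,178),top[2])),4))
```

```text
95 [238, 239, 230, 187, 108, 67, 84, 125, 157, 175, 195, 207, 223, 232, 234, 225, 212, 198, 176, 141, 89, 65, 68, 112, 183, 231, 238, 239, 238, 239]
110 [102, 103, 104, 107, 103, 93, 92, 121, 154, 175, 191, 208, 223, 230, 232, 227, 215, 197, 177, 140, 91, 76, 112, 148, 159, 159, 159, 161, 158, 162]
125 [189, 192, 191, 193, 195, 191, 175, 139, 150, 175, 191, 209, 223, 231, 231, 227, 213, 198, 180, 182, 198, 194, 180, 164, 161, 160, 161, 159, 160, 160]
140 [189, 191, 190, 188, 188, 186, 172, 144, 150, 175, 189, 203, 219, 228, 231, 226, 213, 200, 176, 144, 106, 91, 94, 112, 149, 179, 186, 186, 184, 186]
155 [233, 238, 238, 236, 235, 221, 162, 126, 147, 170, 191, 203, 216, 227, 229, 225, 215, 196, 178, 145, 105, 94, 93, 120, 165, 195, 203, 211, 223, 235]
170 [92, 93, 101, 102, 107, 105, 103, 110, 139, 168, 186, 203, 215, 225, 226, 224, 209, 182, 132, 98, 84, 89, 106, 167, 229, 238, 238, 238, 238, 240]
rod 100 275 [-0.0065  0.2002]
rod 100 288.5 [0.0038 0.2002]
rod 150 275 [-0.0065  0.1626]
rod 150 288.5 [0.0039 0.1626]
[0.596644 0.179836 0.305   ]
carr [-0.0136  0.1425]
carr [0.0148 0.1426]
```

Call:
drive_tool([
  [0.0,-1.5,0,-8,0,0,0],
  [0.0,-1.5,0,-14,0,0,0],
  [0.0,-1.5,0,-18,0,0,0],
  [0.0,-1.5,0,-20,0,0,0],
  [0.0,-1.5,0,-20,0,0,0],
  [0.0,-1.5,0,-20,0,0,0],
])

```text
time_s: 5.1
tcp_pos: [0.5944, 0.1391, 0.2869]
tool_rot: [-2.188, -2.113, -0.151]
wrist_force: [-0.4, 0.8, -3.7]
width: 0.16
grip_force: 25.0
```

Call:
drive_tool([
  [0.0,0,0,-1,0,0,0],
  [0.0,0,0,-2,0,0,0],
  [0.0,0,0,-3,0,0,0],
  [0.0,0,0,-4,0,0,0],
  [0.0,0,0,-5,0,0,0],
  [0.0,0,0,-5,0,0,0],
])

```text
time_s: 5.6
tcp_pos: [0.5947, 0.1391, 0.2822]
tool_rot: [-2.189, -2.113, -0.152]
wrist_force: [0.5, 0.3, -2.7]
width: 0.161
grip_force: 25.0
```

Call:
drive_tool([
  [0.0,0,0,-1,0,0,0],
  [0.0,0,0,-2,0,0,0],
  [0.0,0,0,-3,0,0,0],
  [0.0,0,0,-3,0,0,0],
  [0.0,0,0,-3,0,0,0],
])

```text
time_s: 6.02
tcp_pos: [0.5946, 0.1391, 0.2792]
tool_rot: [-2.189, -2.113, -0.152]
wrist_force: [1.9, 0.1, -2.5]
width: 0.159
grip_force: 25.0
```

Call:
drive_tool([
  [0.0,0,0,-1,0,0,0],
  [0.0,0,0,-2,0,0,0],
  [0.0,0,0,-3,0,0,0],
  [0.0,0,0,-3,0,0,0],
  [0.0,0,0,-3,0,0,0],
])

```text
time_s: 6.43
tcp_pos: [0.5943, 0.1391, 0.2757]
tool_rot: [-2.188, -2.113, -0.151]
wrist_force: [1.5, -0.0, -4.7]
width: 0.162
grip_force: 25.0
```

Call:
drive_tool([
  [0.0,0,0,-1,0,0,0],
  [0.0,0,0,-2,0,0,0],
  [0.0,0,0,-2,0,0,0],
  [0.0,0,0,-2,0,0,0],
])

```text
time_s: 6.77
tcp_pos: [0.5943, 0.1391, 0.2739]
tool_rot: [-2.188, -2.113, -0.151]
wrist_force: [2.1, 0.9, -4.5]
width: 0.157
grip_force: 25.0
```

Call:
drive_tool([
  [0.0,0,0,-1,0,0,0],
  [0.0,0,0,-2,0,0,0],
  [0.0,0,0,-2,0,0,0],
  [0.0,0,0,-2,0,0,0],
])

```text
time_s: 7.1
tcp_pos: [0.5939, 0.1391, 0.2713]
tool_rot: [-2.188, -2.112, -0.149]
wrist_force: [1.5, 1.5, -5.9]
width: 0.156
grip_force: 25.0
```

Call:
drive_tool([
  [0.0,0,0,-1,0,0,0],
  [0.0,0,0,-2,0,0,0],
  [0.0,0,0,-2,0,0,0],
  [0.0,0,0,-2,0,0,0],
])

```text
time_s: 7.43
tcp_pos: [0.5944, 0.1392, 0.2703]
tool_rot: [-2.188, -2.113, -0.151]
wrist_force: [-1.0, 0.1, -4.6]
width: 0.159
grip_force: 25.0
```

Call:
drive_tool([
  [0.0,0,0,-0.5,0,0,0],
  [0.0,0,0,-1,0,0,0],
  [0.0,0,0,-1,0,0,0],
  [0.0,0,0,-1,0,0,0],
])

```text
time_s: 7.77
tcp_pos: [0.5945, 0.1391, 0.2692]
tool_rot: [-2.188, -2.113, -0.152]
wrist_force: [1.2, -0.3, -3.3]
width: 0.16
grip_force: 25.0
```

Call:
drive_tool([
  [0.0,0,0,-0.5,0,0,0],
  [0.0,0,0,-1,0,0,0],
  [0.0,0,0,-1,0,0,0],
  [0.0,0,0,-1,0,0,0],
])

```text
time_s: 8.1
tcp_pos: [0.5944, 0.1391, 0.2681]
tool_rot: [-2.188, -2.113, -0.151]
wrist_force: [-0.6, 0.5, -3.9]
width: 0.158
grip_force: 25.0
```

Call:
drive_tool([
  [0.0,0,0,-0.5,0,0,0],
  [0.0,0,0,-1,0,0,0],
  [0.0,0,0,-1,0,0,0],
  [0.0,0,0,-1,0,0,0],
])

```text
time_s: 8.43
tcp_pos: [0.5946, 0.1391, 0.2675]
tool_rot: [-2.188, -2.113, -0.152]
wrist_force: [0.7, -0.4, -1.6]
width: 0.156
grip_force: 25.0
```

Call:
drive_tool([
  [0.0,0,0,-0.5,0,0,0],
  [0.0,0,0,-1,0,0,0],
  [0.0,0,0,-1,0,0,0],
  [0.0,0,0,-1,0,0,0],
])

```text
time_s: 8.77
tcp_pos: [0.5947, 0.1391, 0.2673]
tool_rot: [-2.189, -2.114, -0.153]
wrist_force: [-2.3, -0.4, 4.9]
width: 0.159
grip_force: 25.0
```

Call:
drive_tool([
  [0.0,0,0,-0.5,0,0,0],
  [0.0,0,0,-1,0,0,0],
  [0.0,0,0,-1,0,0,0],
  [0.0,0,0,-1,0,0,0],
])

```text
time_s: 9.1
tcp_pos: [0.5948, 0.1392, 0.2672]
tool_rot: [-2.189, -2.114, -0.154]
wrist_force: [-3.9, -2.4, 9.3]
width: 0.159
grip_force: 25.0
```

The hard stop is at TCP z 0.267 with about 12 N on the rail. The keeper was first felt at about 0.283, 17 mm higher, so the hanger is seated. I ease off slightly, then let go.

Call:
drive_tool([
  [0.0,0,0,1,0,0,0],
  [0.0,0,0,1,0,0,0],
  [0.0,0,0,1,0,0,0],
])

```text
time_s: 9.35
tcp_pos: [0.5948, 0.1392, 0.2672]
tool_rot: [-2.189, -2.114, -0.153]
wrist_force: [-2.7, -1.3, 7.1]
width: 0.162
grip_force: 25.0
```

Call:
drive_tool([
  [0.6,0,0,0,0,0,0],
  [0.6,0,0,0,0,0,0],
  [0.6,0,0,0,0,0,0],
  [0.6,0,0,0,0,0,0],
  [0.6,0,0,0,0,0,0],
  [0.6,0,0,0,0,0,0],
  [0.6,0,0,0,0,0,0],
  [0.6,0,0,0,0,0,0],
])

```text
time_s: 10.02
tcp_pos: [0.5945, 0.1392, 0.2661]
tool_rot: [-2.188, -2.113, -0.151]
wrist_force: [0.9, 0.5, -0.3]
width: 0.583
grip_force: 0.0
```

Run:
```python
from h import *
s=ctrl.read_state(); print(s['tcp_pos'],s['wrist_force'],s['width'],s['time_s'])
a=grab('side','s4')['img'][110:290,120:300]
cv2.imwrite('pics/c5.png',cv2.resize(a,(0,0),fx=3.3,fy=3.3,interpolation=3)[:,:,::-1])
```

```text
[0.59448679 0.13915432 0.26614129] [ 0.93451525  0.5291406  -0.29881576] 0.5833884151386575 10.0167
```

View pics/c5.png

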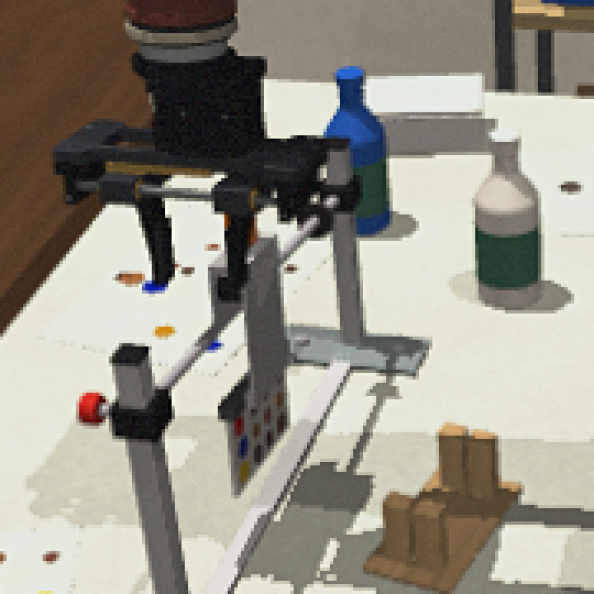

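The crop shows the hanger free on the rod at (255,300), already rolling downhill out of the open fingers. I raise the tool clear and let it arrive.

Call:
drive_tool([
  [0.6,0,0,20,0,0,0],
  [0.6,0,0,50,0,0,0],
  [0.6,0,0,80,0,0,0],
  [0.6,0,0,110,0,0,0],
  [0.6,0,0,110,0,0,0],
  [0.6,0,0,110,0,0,0],
  [0.6,0,0,110,0,0,0],
  [0.6,0,0,110,0,0,0],
  [0.6,0,0,110,0,0,0],
  [0.6,0,0,110,0,0,0],
  [0.6,0,0,110,0,0,0],
  [0.6,0,0,110,0,0,0],
])

```text
time_s: 11.07
tcp_pos: [0.5944, 0.1391, 0.3757]
tool_rot: [-2.188, -2.113, -0.151]
wrist_force: [-0.7, -0.1, -0.0]
width: 0.6
grip_force: 0.0
```

Call:
drive_tool([
  [0.6,0,0,0,0,0,0],
  [0.6,0,0,0,0,0,0],
  [0.6,0,0,0,0,0,0],
  [0.6,0,0,0,0,0,0],
  [0.6,0,0,0,0,0,0],
  [0.6,0,0,0,0,0,0],
  [0.6,0,0,0,0,0,0],
  [0.6,0,0,0,0,0,0],
  [0.6,0,0,0,0,0,0],
  [0.6,0,0,0,0,0,0],
  [0.6,0,0,0,0,0,0],
  [0.6,0,0,0,0,0,0],
])

```text
time_s: 12.07
tcp_pos: [0.5945, 0.1391, 0.3762]
tool_rot: [-2.188, -2.113, -0.152]
wrist_force: [-0.3, -1.0, 0.4]
width: 0.599
grip_force: 0.0
```

```bash
cat > m.py <<'E'
from h import *
import sys
n=sys.argv[1]; R=[]
for k in('side','top'):
    d=grab(k,k+n); h=cv2.cvtColor(d['img'],cv2.COLOR_RGB2HSV); m=cv2.inRange(h,(7,150,60),(18,255,255))
    N,l,st,c=cv2.connectedComponentsWithStats(m)
    exp=proj(d,[[.5875,-.079,.255]])[0]
    i=min((i for i in range(1,N) if st[i,4]>20),key=lambda i:np.hypot(*(c[i]-exp))); print(k,st[i],c[i],'expected',exp); R.append(ray(d,c[i]))
p,e=tri(*R); print('tab',p,e,'rack y',np.array([.0361,.99935])@(p[:2]-np.array([.592,.0412])))
E
python3 m.py 5
python3 - <<'E'
from h import *
a=load('side5')['img'][110:270,130:290];b=load('top5')['img'][80:240,180:380]
a=cv2.resize(a,(0,0),fx=2.2,fy=2.2,interpolation=3);b=cv2.resize(b,(0,0),fx=2.2,fy=2.2,interpolation=3)
cv2.imwrite('pics/c6.png',np.hstack([a,b])[:,:,::-1])
E
```

```text
side [204 152   9  19 126] [207.77777778 161.14285714] expected [208.43714137 160.29720624]
top [293 115  18  13 132] [300.58333333 122.4469697 ] expected [302.31375737 122.1299349 ]
tab [ 0.5877237  -0.07486203  0.2541809 ] 0.0011277525049656258 rack y -0.11614096137323851
```

View pics/c6.png

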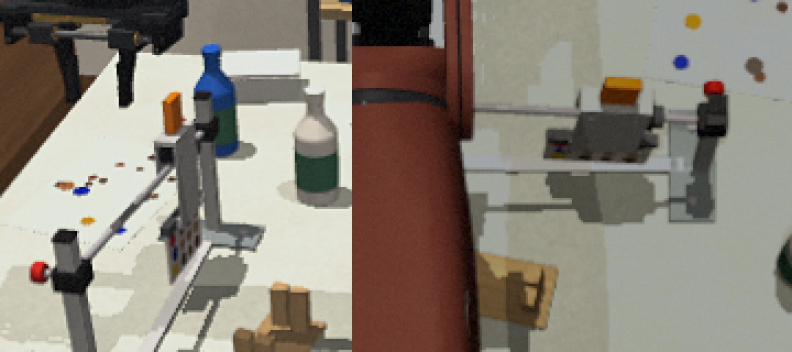

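The picture shows the hanger upright on the rod, its carriage against the stop at (655,118). Measured y is −0.116 (nominal −0.120, and the visible tab face biases it by about +3 mm). I check that it is at rest.

Call:
drive_tool([
  [0.6,0,0,0,0,0,0],
  [0.6,0,0,0,0,0,0],
  [0.6,0,0,0,0,0,0],
  [0.6,0,0,0,0,0,0],
  [0.6,0,0,0,0,0,0],
  [0.6,0,0,0,0,0,0],
  [0.6,0,0,0,0,0,0],
  [0.6,0,0,0,0,0,0],
  [0.6,0,0,0,0,0,0],
  [0.6,0,0,0,0,0,0],
  [0.6,0,0,0,0,0,0],
  [0.6,0,0,0,0,0,0],
])

```text
time_s: 13.17
tcp_pos: [0.5945, 0.1391, 0.3762]
tool_rot: [-2.188, -2.113, -0.152]
wrist_force: [0.8, 0.3, -0.3]
width: 0.601
grip_force: 0.0
```

```bash
python3 m.py 6
python3 - <<'E'
from h import *
s=load('side6'); t=load('top6')
a,b=load('side5')['img'].astype(int),s['img'].astype(int)
print('moved px',(abs(a-b).max(2)[130:270,170:240]>60).sum())
# predicted carriage ends if seated at y=-.120, tilt 8deg, for comparison with the top view
o=np.array([.592,.0412])+-.12*np.array([.0361,.99935]); print('origin pred',o, 'tab top/end proj', proj(t,[[*o,.255]]),proj(s,[[*o,.255]]))
E
```

```text
side [204 152   9  19 126] [207.77777778 161.14285714] expected [208.43714137 160.29720624]
top [293 115  18  13 130] [300.54615385 122.5       ] expected [302.31375737 122.1299349 ]
tab [ 0.58763603 -0.07476333  0.25421913] 0.0012349818576955216 rack y -0.11604548953838963
moved px 0
origin pred [ 0.587668 -0.078722] tab top/end proj [[302.19346355 122.06518823]] [[208.35277806 160.3375902 ]]
```

```bash
python3 -c "
from bench import ctrl; print(ctrl.hand_in())"
```

```text
the job is handed in; nothing more can be done
None
```

I hooked the hanger on the upper rail and pressed it home (about 12 N at most), then let it go. It rolled down by itself and rests against the rubber stop (measured y about −0.116 m, nominal −0.120 m); the bottles and pot were not touched, and I handed the job in at about 13 s with no verdict shown.

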